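Hold the tea infuser over the mug with the tongs

TASK

Pick up the kitchen tongs, close their jaws on the steel tea infuser ball that sits on the top tier of the white rack, lift it off and carry it to the mug; touch the ball only with the tongs, never with the gripper. Finish while still holding: the tongs in the gripper, the ball still between the jaws, still and centred over the open mug, clear above its rim and not dropped or rested in it. Leave the mug standing where it is, and do not disturb the salt shaker, the tulip magnet or the tea tin.

Things in the scene. Friction and masses are not known exactly. Their poses are not given: they have to be found in the camera images.
- tongs: Spring kitchen tongs of steel, 190 mm long, 24 mm tall, 0.095 kg, lying on their side so the jaws open horizontally. Origin: on the centre line, at the underside, midway between the two black grip pads (about the centre of mass). x along the tongs to the jaws, y left, z up. The body itself is the rear knuckle; two arms, left and right, are hinged to it 85 mm behind the origin.
- tongs_grip (a point): Point midway between the grip pads, 12 mm above the tongs' origin. Each pad, on the outside of an arm, is 44 mm long in x, 30 mm tall. Width over the pads: free about 61 mm (65 at their front ends), parallel at about 46. Squeeze along y to close: springs need 5 N to start, 9 N at 50 mm, 13 N at 39 mm; they reopen when let go. Hold about 50 mm to carry half open.
- tongs_left: Left (+y) arm of the tongs: origin on its hinge at the underside (85 mm behind, 9 mm left of the tongs' origin). When its x axis is parallel to the tongs' x axis the jaws are closed on a 42 mm ball; free, it is splayed 0.14 rad outwards.
- tongs_right: Right (-y) arm of the tongs, mirror image of the left one.
- tongs_jaws (a point): Point between the jaws where the ball should be: on the centre line, 80 mm ahead of the tongs' origin, 12 mm above their underside. The jaws are plates 24 mm tall, dished to centre a ball, reaching 22 mm behind to 22 mm ahead of this point. Jaw gap: 88 mm free, about 65 mm at 50 mm pad width, 42 mm (touching the ball) at about 39 mm pad width.
- infuser: Steel tea infuser ball, 42 mm diameter, with small holes, a seam and a small wire loop on top (5 mm high); about 0.06 kg. Origin at its underside; see infuser_center.
- infuser_center (a point): Centre of the infuser ball. It sits at first on the ring-shaped rest, its centre 23 mm above the floor of the rack's top tier.
- rest: White plastic ring, fixed on the rack's top tier: 36 mm outside and 24 mm inside diameter, 6 mm high; the ball sits in it. Origin at the centre of its underside.
- rack: White plastic three-tier stacking rack, fixed, 170 mm (x) by 220 mm (y). Origin at the centre of its underside. Tier floors are 12, 82 and 152 mm above the shelf; each tier has a 6 mm high lip all round, and nothing but the rest and the ball stands above the top one.
- mug: White ceramic mug, 84 mm diameter at the rim, 90 mm tall, handle at its +y side; loose, about 0.32 kg. Origin at the centre of its underside, z up.
- mug_rim (a point): Centre of the mug's mouth, at rim height (90 mm above the shelf).
- shaker: Glass salt shaker with steel cap, 40 mm diameter, 58 mm tall, on the rack's bottom tier. Leave it alone. Origin at its underside.
- magnet: Red ceramic tulip magnet, about 62 mm long, 8 mm thick, lying on the rack's middle tier. Leave it alone. Origin at its underside.
- tin: Plain metal tea tin, 68 mm diameter, 85 mm tall, standing beside the far left corner of the rack. Leave it alone. Origin at its underside.
Not all that is in view belongs to the job. Of the things that look like the tongs, take the one that is farthest to the robot's left at the start. What is shaped like the mug but red is not meant.

How it is judged:
By the outcome, as a careful person would: the job done as asked, in the order asked, and still so for the second after the job is handed in, while the arm keeps its last pose, push and grip.
It also fails if it takes over 48 s, if anything falls off the work surface, if the arm or the gripper's body presses on something with over 40 N, if the wrist force passes 120 N, or if a joint passes its speed limit or range.

ROBOT

A 6-joint arm with a two-finger parallel gripper is mounted at the origin on the work surface. World frame = base frame: x ahead of the robot, y to its left, z up, the work surface at z = 0. Lengths are in m, angles in rad, forces in N, time in s.
With the tool pointing down it reaches from about 0.35 to 0.85 m from the base axis. Payload 8.1 kg.
Tool frame: the origin (TCP) lies at the centre of the arm's flange, where the gripper is bolted on; the fingertips stand 186 mm ahead of it and the grasp point (between the pads) lies 167 mm ahead of it (robot.grasp_offset is the distance from the TCP to the grasp point, in m); z points along the fingers, y is the line along which they close (so a half turn about z gives the same grasp; the last joint's range is limited). The gripper opens to 93 mm and grips with 3 to 60 N. Pads are 15 mm wide; open, the fingers measure 128 mm over their backs; the gripper's body (75 mm by 188 mm) begins 65 mm behind the grasp point.
Start: joints at [1.218, 0.13, 1.488, -0, 1.523, -0.085], TCP at [0.159, 0.579, 0.405] pointing down, gripper open.
Joint ranges: [-2.96, 2.96], [-0.89, 2.26], [0.02, 2.5], [-1.34, 4.48], [0, 2.73], [-2.66, 2.66]. Speed limits (rad/s): [2.39, 2.39, 2.79, 3.14, 3.14, 3.14].

INTERFACE

Orientations are given as a rotation vector (axis times angle).
In Python, from plant import robot gives the robot as it stands.
- The arm moves only by the tool drive_tool, never from a script. Its argument "moves" is one flat list of numbers, 7 for each row, row after row: the finger opening in mm, from 0 to 93, then the shift along the tool's x, y, z in mm, then the turn, a rotation vector about the tool's x, y, z in degrees. A call has 1 to 8 rows; each row shifts and turns the commanded pose from where the row before left it, along the tool's axes as they then stand; what a row does not reach is not made up. A row lasts 1/10 s, in which the tool goes at most 50 mm and 8.59 degrees, less where a joint would pass 70% of its speed; a pose out of reach is approached as far as the arm can. A call is refused whole if a number of a shift passes 50 or a number of a turn 8.59, either way. A call with a gripper value outside its range is refused whole. The fingers move at their own pace and stop on an object; "grip_force" is the grip in N (left out, the last holds). Time passes only in rows, so rows that do not move let the fingers close. It gives the time, the measured TCP pose, the force, the opening and the grip force at its end, in the units of the state.
- robot.read_state(): the state, without advancing time (a new reading comes with each control period).
- robot.read_camera(name): name is "side" or "top" or "wrist"; returns a dict with "color" (400x640x3 uint8, red, green, blue), "depth" (400x640 float32, m along the optical axis (not along the pixel's ray), 0 where there is no reading), "mtx" (3x3 intrinsics, pixels), "R" (3x3) and "t" (3): a world point X has camera coordinates R X + t. Camera axes: x right, y down, z forward; pixel columns grow to the right and rows downward; lengths in m; the calibration is good to about 2 mm. A picture is of the moment at which its call begins.
- robot.close_job(): hands the job in; it is judged then, once.
The state is a dict: "t": time; "q": joint angles; "dq": joint speeds; "joint_torque": joint torques, N m; "tool_pos": TCP position; "orientation": TCP orientation; "force": force on the tool from outside, world axes, zero at the start; "wrist_torque": the same for the moment, N m; "opening": finger opening in m; "gripper_force": force on a finger pad.
Only numpy, scipy, OpenCV 4.12 (cv2) and the standard library are available. Lean on these libraries where they do the work, as an engineer would, in place of code of your own. Each camera call takes 0.05 s, during which the arm holds its last target. There are 200 camera calls.

## Working session

There is one attempt and no reset: what is moved stays moved. The work goes in short steps, Python scripts to look and compute and a tool call to move; the robot and the scene stay as the last step left them, time stands still between calls to the robot, and variables do not carry over. Pictures are saved under pics/ and viewed, at most 10 in all, crops included, and the job is handed in when it is done.

Besides the shell and the picture viewer there is one more tool, called after "Emit:" as name(argument=value, ...) on one line, values as JSON. drive_tool: Moves the arm, as the interface text tells. Its arguments: {"type":"object","properties":{"moves":{"type":"array","items":{"type":"number"}},"grip_force":{"type":"number"}},"required":["moves"]}

```bash
mkdir -p pics; ls; python3 - <<'E'
from plant import robot
import cv2,pickle
d={}
for n in("top","side"):
    c=robot.read_camera(n);d[n]=c
    cv2.imwrite(f"pics/{n}0.png",c["color"][:,:,::-1]);print(n,c["mtx"].round(1).tolist(),c["R"].round(3).tolist(),c["t"].round(3).tolist())
pickle.dump(d,open("d0.pkl","wb"))
s=robot.read_state();print(s["t"],s["tool_pos"],s["orientation"],s["opening"])
E
```

```text
pics
top [[449.6, 0.0, 319.4], [0.0, 449.6, 195.4], [0.0, 0.0, 1.0]] [[-0.004, -1.0, 0.008], [-0.985, 0.002, -0.173], [0.173, -0.009, -0.985]] [-0.105, 0.514, 1.35]
side [[424.8, 0.0, 325.4], [0.0, 424.8, 203.6], [0.0, 0.0, 1.0]] [[0.774, -0.633, -0.012], [-0.443, -0.528, -0.725], [0.452, 0.566, -0.689]] [-0.414, 0.26, 1.355]
0.1 [0.15870618 0.57842197 0.40381298] [-4.19475676e-01 -3.11308298e+00  2.51873195e-03] 0.09303290893575066
```

View pics/top0.png

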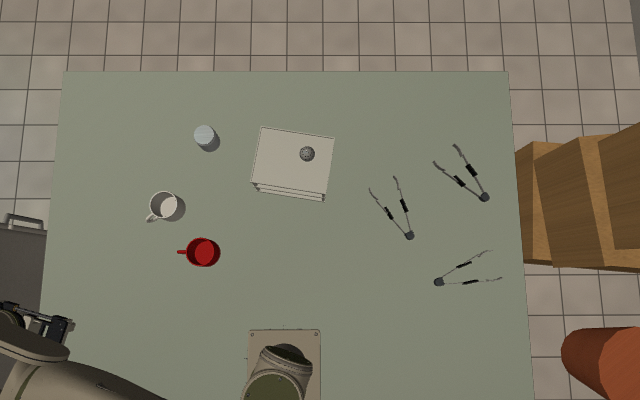

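View pics/side0.png

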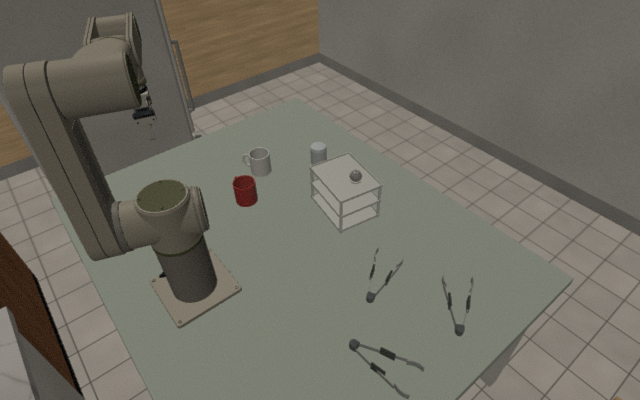

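The top view shows three tongs: A with its knuckle at (409,235), B at (485,197) and C at (438,281). A is farthest left (smallest column), so it is my pick. The ball is at (307,153), the white mug's mouth at (163,205), the red mug (203,252) is a decoy, and the tin is at (205,135). The side view shows the same objects and no other tongs.

```bash
cat > h.py <<'E'
import numpy as np,cv2
def ray(c,u,v,z):
    d=c["R"].T@np.linalg.inv(c["mtx"])@np.array([u,v,1.]); o=-c["R"].T@c["t"]
    return o+d*(z-o[2])/d[2]
def tcp(s): return cv2.Rodrigues(np.array(s["orientation"]))[0],np.array(s["tool_pos"])
def blobs(m,amin,roi=None):
    m=m.astype(np.uint8)
    if roi: k=np.zeros_like(m);k[roi[1]:roi[3],roi[0]:roi[2]]=1;m=m*k
    n,_,st,ce=cv2.connectedComponentsWithStats(m)
    return [(ce[i].round(1).tolist(),int(st[i,4])) for i in range(1,n) if st[i,4]>=amin]
E
python3 - <<'E'
import pickle,cv2,numpy as np
from h import *
d=pickle.load(open("d0.pkl","rb"));c=d["top"];im=c["color"].astype(int)
roi=(360,165,425,250)
b=blobs(im.max(2)<35,8,roi);print(b)
for p,a in b: print(p,ray(c,*p,.024).round(4))
b=blobs(im.max(2)<85,20,roi);print(b)
for n,p,z in(("knuckle",(409,235),.02),("ball",(307,153),.175),("mug",(163.5,205),.09)): print(n,ray(c,*p,z).round(4))
for p in((262,127),(335,137),(325,195),(251,182)):print("rack",ray(c,*p,.158).round(3))
cv2.imwrite("pics/cropA.png",np.hstack([cv2.resize(c["color"][160:250,355:430,::-1],None,fx=5,fy=5,interpolation=2),cv2.resize(c["color"][180:230,135:200,::-1],(325,450),interpolation=2)]))
E
```

```text
[([403.3, 205.0], 41), ([388.7, 213.5], 30)]
[403.3, 205.0] [ 0.4858 -0.3699  0.024 ]
[388.7, 213.5] [ 0.4589 -0.3231  0.024 ]
[([403.6, 205.3], 63), ([388.3, 213.2], 58), ([408.9, 234.9], 71)]
knuckle [ 0.3918 -0.3851  0.02  ]
ball [ 0.6135 -0.0699  0.175 ]
mug [0.4774 0.3593 0.09  ]
rack [0.697 0.062 0.158]
rack [ 0.666 -0.151  0.158]
rack [ 0.495 -0.121  0.158]
rack [0.533 0.09  0.158]
```

View pics/cropA.png

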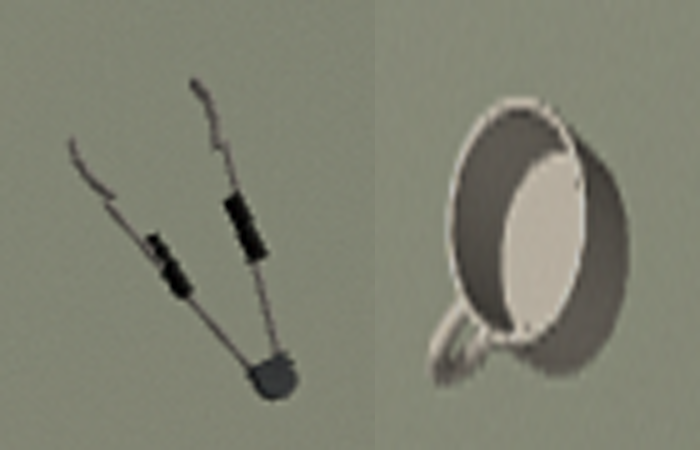

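Crop: the tongs A show clearly, with black pads at about (403,205) and (389,213) in the full image and the knuckle at (409,235). The jaws point up-left, yaw about 28°. The mug mouth is open at (163.5,205).

```bash
cat >> h.py <<'E'
def plan(s,pos,yaw,flip=1):
    "tool-frame shift mm, tool-z turn deg; tool y along flip*tongs y (yaw deg)"
    R,p=tcp(s); y=np.radians(yaw)
    Y=flip*np.array([-np.sin(y),np.cos(y),0]);Z=np.array([0,0,-1.]);X=np.cross(Y,Z)
    T=np.column_stack([X,Y,Z]); rv=cv2.Rodrigues(R.T@T)[0].ravel()
    return (R.T@(np.array(pos)-p)*1e3).round(1),np.degrees(rv).round(1)
E
python3 - <<'E'
from plant import robot
from h import *
s=robot.read_state();print(tcp(s)[0].round(3).tolist())
for f in(1,-1):
  for p in((.45,.1,.405),(.472,-.347,.405)): print(f,plan(s,p,28,f))
E
```

```text
[[-0.964, 0.265, -0.001], [0.265, 0.964, -0.002], [0.0, -0.002, -1.0]]
1 (array([-407.5, -384.3,   -0.6]), array([ -0.1,  -0. , -43.3]))
1 (array([-5.471e+02, -8.095e+02,  1.000e-01]), array([ -0.1,  -0. , -43.3]))
-1 (array([-407.5, -384.3,   -0.6]), array([-1.000e-01,  1.000e-01,  1.367e+02]))
-1 (array([-5.471e+02, -8.095e+02,  1.000e-01]), array([-1.000e-01,  1.000e-01,  1.367e+02]))
```

Emit:
drive_tool(moves=[93, -34, -32, 0, 0, 0, 0, 93, -34, -32, 0, 0, 0, 0, 93, -34, -32, 0, 0, 0, 0, 93, -34, -32, 0, 0, 0, 0, 93, -34, -32, 0, 0, 0, 0, 93, -34, -32, 0, 0, 0, 0, 93, -34, -32, 0, 0, 0, 0, 93, -34, -32, 0, 0, 0, 0], grip_force=30)

```text
t: 0.9
tool_pos: [0.3537, 0.258, 0.4045]
orientation: [-0.419, -3.114, 0.0]
force: [0.8, 0.3, 0.3]
opening: 0.0928
gripper_force: 0.0
```

Emit:
drive_tool(moves=[93, -34, -32, 0, 0, 0, 0, 93, -34, -32, 0, 0, 0, 0, 93, -34, -32, 0, 0, 0, 0, 93, -34, -32, 0, 0, 0, 0, 93, 0, 0, 0, 0, 0, 8.5, 93, 0, 0, 0, 0, 0, 8.5, 93, 0, 0, 0, 0, 0, 8.5, 93, 0, 0, 0, 0, 0, 8.5])

```text
t: 1.7
tool_pos: [0.4505, 0.1001, 0.4042]
orientation: [-1.321, -2.85, 0.001]
force: [-0.4, 0.4, -0.5]
opening: 0.0928
gripper_force: 0.0
```

Emit:
drive_tool(moves=[93, 0, 0, 0, 0, 0, 8.5, 93, 0, 0, 0, 0, 0, 8.5, 93, 0, 0, 0, 0, 0, 8.5, 93, 0, 0, 0, 0, 0, 8.5, 93, 0, 0, 0, 0, 0, 8.5, 93, 0, 0, 0, 0, 0, 8.5, 93, 0, 0, 0, 0, 0, 8.5, 93, 0, 0, 0, 0, 0, 8.5])

```text
t: 2.5
tool_pos: [0.4504, 0.1003, 0.4043]
orientation: [-2.688, -1.625, 0.001]
force: [-0.3, -0.1, -0.2]
opening: 0.0931
gripper_force: 0.0
```

Emit:
drive_tool(moves=[93, 0, 0, 0, 0, 0, 8.5, 93, 0, 0, 0, 0, 0, 8.5, 93, 0, 0, 0, 0, 0, 8.5, 93, 0, 0, 0, 0, 0, 8.5])

```text
t: 2.9
tool_pos: [0.4504, 0.1003, 0.4043]
orientation: [-3.046, -0.768, 0.001]
force: [-0.5, 0.2, 0.3]
opening: 0.0932
gripper_force: 0.0
```

```bash
python3 - <<'E'
from plant import robot
from h import *
s=robot.read_state();print(s["t"],s["tool_pos"],s["q"])
print(plan(s,(.472,-.347,.405),28,-1))
E
```

```text
2.9 [0.45042778 0.10033605 0.4042556 ] [ 1.07986900e-01 -2.52651617e-01  1.85652837e+00  3.02143221e-05
  1.53864128e+00  1.18476812e+00]
(array([-193.1,  404.1,   -0.7]), array([-0. ,  0. ,  0.3]))
```

Emit:
drive_tool(moves=[93, -19.3, 40.4, 0, 0, 0, 0, 93, -19.3, 40.4, 0, 0, 0, 0, 93, -19.3, 40.4, 0, 0, 0, 0, 93, -19.3, 40.4, 0, 0, 0, 0, 93, -19.3, 40.4, 0, 0, 0, 0, 93, -19.3, 40.4, 0, 0, 0, 0, 93, -19.3, 40.4, 0, 0, 0, 0, 93, -19.3, 40.4, 0, 0, 0, 0])

```text
t: 3.7
tool_pos: [0.4697, -0.2592, 0.4044]
orientation: [-3.044, -0.777, 0.0]
force: [0.4, 0.3, -0.5]
opening: 0.0929
gripper_force: 0.0
```

Emit:
drive_tool(moves=[93, -19.3, 40.4, 0, 0, 0, 0, 93, -19.3, 40.4, 0, 0, 0, 0, 93, 0, 0, 0, 0, 0, 0])

```text
t: 4.0
tool_pos: [0.474, -0.3512, 0.4031]
orientation: [-3.045, -0.771, 0.003]
force: [-0.1, 1.0, -0.8]
opening: 0.093
gripper_force: 0.0
```

```bash
python3 - <<'E'
from plant import robot
from h import *
import pickle
c=robot.read_camera("wrist");s=robot.read_state();pickle.dump((c,s),open("w1.pkl","wb"))
print(s["t"],s["tool_pos"]);cv2.imwrite("pics/w1.png",c["color"][:,:,::-1])
b=blobs(c["color"].max(2)<45,150);print(b)
for p,a in b: print(p,a,ray(c,*p,.026).round(4))
E
```

```text
4.05 [ 0.47431029 -0.34902231  0.40330189]
[([301.6, 175.5], 193), ([346.8, 177.4], 200), ([548.9, 181.0], 695), ([505.5, 192.9], 374), ([228.8, 264.8], 925), ([419.2, 264.8], 902), ([567.8, 301.3], 9690), ([205.1, 354.9], 29119), ([387.1, 346.4], 263)]
[301.6, 175.5] 193 [ 0.4651 -0.3251  0.026 ]
[346.8, 177.4] 200 [ 0.4887 -0.3737  0.026 ]
[548.9, 181.0] 695 [ 0.6001 -0.5889  0.026 ]
[505.5, 192.9] 374 [ 0.5635 -0.5522  0.026 ]
[228.8, 264.8] 925 [ 0.3159 -0.296   0.026 ]
[419.2, 264.8] 902 [ 0.4331 -0.5128  0.026 ]
[567.8, 301.3] 9690 [ 0.4826 -0.7177  0.026 ]
[205.1, 354.9] 29119 [ 0.1706 -0.3231  0.026 ]
[387.1, 346.4] 263 [ 0.3056 -0.5424  0.026 ]
```

View pics/w1.png

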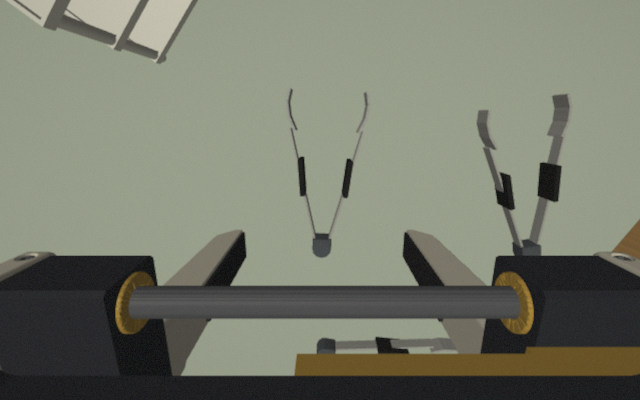

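The wrist view shows the chosen tongs centred ahead of the fingers: pads at (302,175) and (347,177), knuckle at (321,245). The yaw is about 26° and the pad midpoint about (0.476,-0.349).

```bash
python3 - <<'E'
from plant import robot
from h import *
s=robot.read_state()
print(plan(s,(.476,-.349,.190),26,-1))
E
```

```text
(array([  1.7,   1.2, 213.3]), array([-0.1,  0.1,  2.5]))
```

Emit:
drive_tool(moves=[93, 1.5, 1, 30, 0, 0, 2.5, 93, 0, 0, 40, 0, 0, 0, 93, 0, 0, 40, 0, 0, 0, 93, 0, 0, 40, 0, 0, 0, 93, 0, 0, 30, 0, 0, 0, 93, 0, 0, 20, 0, 0, 0, 93, 0, 0, 10, 0, 0, 0, 93, 0, 0, 0, 0, 0, 0])

```text
t: 4.85
tool_pos: [0.4764, -0.3455, 0.1933]
orientation: [-3.057, -0.712, 0.003]
force: [0.3, 0.6, 0.9]
opening: 0.093
gripper_force: 0.0
```

```bash
python3 - <<'E'
from plant import robot
from h import *
s=robot.read_state()
print(s["force"],plan(s,(.476,-.349,.190),26,-1))
c=robot.read_camera("wrist");cv2.imwrite("pics/w2.png",c["color"][:,:,::-1])
E
```

```text
[0.29057723 0.56574592 0.86111918] (array([-1.9,  3. ,  3.3]), array([-0.2,  0.1,  0.2]))
```

View pics/w2.png

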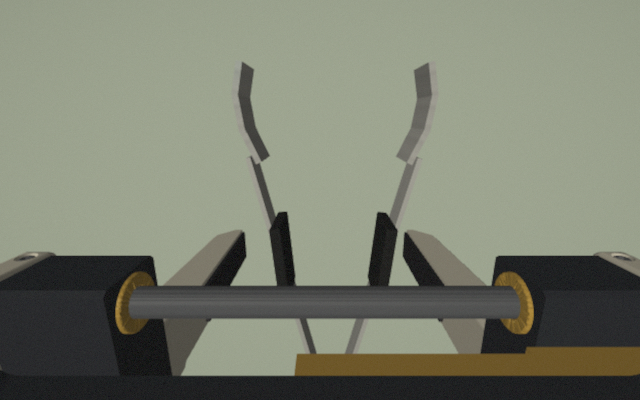

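The fingers straddle both pads. Pads (283 and 383) are centred about 9 px right of the finger centre, so I shift about 3 mm in tool y, then squeeze to 50 mm.

Emit:
drive_tool(moves=[93, -1.5, 3, 2.5, 0, 0, 0, 80, 0, 0, 0, 0, 0, 0, 66, 0, 0, 0, 0, 0, 0, 58, 0, 0, 0, 0, 0, 0, 50, 0, 0, 0, 0, 0, 0, 50, 0, 0, 0, 0, 0, 0, 50, 0, 0, 0, 0, 0, 0, 50, 0, 0, 0, 0, 0, 0])

```text
t: 5.7
tool_pos: [0.477, -0.3503, 0.1926]
orientation: [3.06, 0.711, 0.001]
force: [0.9, 0.2, 3.5]
opening: 0.051
gripper_force: 9.4
```

Emit:
drive_tool(moves=[50, 0, 0, 0, 0, 0, 0, 50, 0, 0, 0, 0, 0, 0])

```text
t: 5.9
tool_pos: [0.477, -0.3503, 0.1926]
orientation: [3.06, 0.711, 0.001]
force: [0.6, 0.1, 4.2]
opening: 0.0506
gripper_force: 9.7
```

Emit:
drive_tool(moves=[50, 0, 0, -10, 0, 0, 0, 50, 0, 0, -20, 0, 0, 0, 50, 0, 0, -35, 0, 0, 0, 50, 0, 0, -40, 0, 0, 0, 50, 0, 0, -40, 0, 0, 0, 50, 0, 0, -40, 0, 0, 0, 50, 0, 0, -30, 0, 0, 0, 50, 0, 0, -10, 0, 0, 0])

```text
t: 6.7
tool_pos: [0.477, -0.3506, 0.4218]
orientation: [3.055, 0.71, 0.005]
force: [0.6, 0.2, -1.0]
opening: 0.0506
gripper_force: 8.4
```

Emit:
drive_tool(moves=[50, 0, 0, 0, 0, 0, 0, 50, 0, 0, 0, 0, 0, 0])

```text
t: 6.9
tool_pos: [0.4764, -0.35, 0.4151]
orientation: [-3.058, -0.71, 0.003]
force: [0.1, -0.1, -0.8]
opening: 0.0507
gripper_force: 8.4
```

```bash
python3 - <<'E'
from plant import robot
from h import *
import pickle
c=robot.read_camera("wrist");s=robot.read_state();pickle.dump((c,s),open("w3.pkl","wb"))
print(s["t"],s["tool_pos"],s["opening"],s["force"]);cv2.imwrite("pics/w3.png",c["color"][:,:,::-1])
R,p=tcp(s); j=p+R@[.08,0,.18]
print(plan(s,(.6135-.08*np.cos(.454),-.07-.08*np.sin(.454),s["tool_pos"][2]),26,-1))
E
```

```text
6.95 [ 0.47632544 -0.34989872  0.41440198] 0.05002244314303504 [-0.15004196 -0.10779414 -1.70627103]
(array([ 166.5, -191. ,    0.5]), array([-0.2,  0.1,  0.2]))
```

View pics/w3.png

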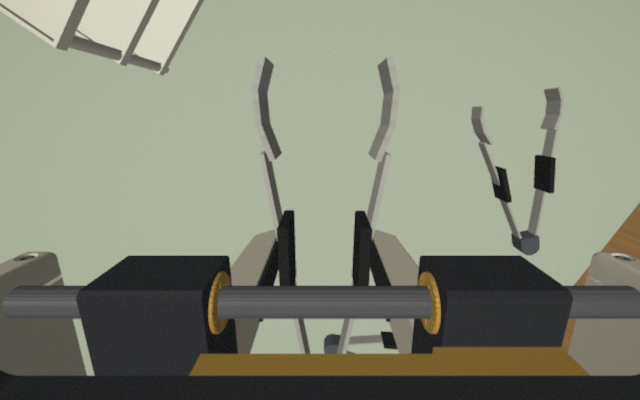

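The tongs are held half open and lifted. The jaws span rows 60–157 at columns 258 and 392. I'll locate them in the tool frame using depth.

```bash
python3 - <<'E'
from h import *
import pickle
c,s=pickle.load(open("w3.pkl","rb"));R,p=tcp(s)
D=c["depth"];v,u=np.mgrid[:400,:640]
P=np.stack([(u-c["mtx"][0,2])/c["mtx"][0,0]*D,(v-c["mtx"][1,2])/c["mtx"][1,1]*D,D],-1)
W=(P-c["t"])@c["R"]; T=(W-p)@R
for a,b in((40,110),(110,170)):
  for l,r in((240,325),(325,410)):
    m=np.zeros(D.shape,bool);m[40:170,l:r]=1;m&=(D>.05)&(T[...,2]<.25)&(v>=a)&(v<b)
    print(m.sum(),(T[m].min(0)*1e3).round(1),(T[m].max(0)*1e3).round(1))
m=(D>.05)&(T[...,2]<.25)&(v<170)
for x in range(40,115,8):
  k=m&(abs(T[...,0]*1e3-x)<4); q=T[k][:,1]*1e3
  if len(q): print(x,(q[q<0].max() if (q<0).any() else None),(q[q>0].min() if (q>0).any() else None),np.percentile(T[k][:,2]*1e3,[3,97]).round(0))
E
```

```text
834 [ 76.7 -33.2 165. ] [ 99.9 -26.  191.5]
840 [ 76.7  27.9 164.1] [ 99.4  35.1 190.8]
928 [ 45.1 -32.9 164.9] [ 76.7 -23.5 191.5]
949 [ 45.3  24.8 165. ] [ 76.7  34.2 191.9]
48 -28.346452213324458 27.62405657962798 [170. 186.]
56 -23.516907147927988 24.80913428882039 [166. 189.]
64 -25.891759860193932 27.462395242312866 [166. 189.]
72 -28.702080643293094 30.400906850604102 [166. 189.]
80 -29.571432903024615 31.14483048748081 [166. 189.]
88 -28.03081847019246 29.704412465586138 [166. 189.]
96 -25.951699627493156 27.867900962417178 [166. 189.]
```

Emit:
drive_tool(moves=[50, 15, -17, 0, 0, 0, 0, 50, 25, -29, 0, 0, 0, 0, 50, 29, -33, 0, 0, 0, 0, 50, 29, -33, 0, 0, 0, 0, 50, 29, -33, 0, 0, 0, 0, 50, 25, -29, 0, 0, 0, 0, 50, 16, -18, 0, 0, 0, 0, 50, 0, 0, 0, 0, 0, 0])

```text
t: 7.75
tool_pos: [0.543, -0.1008, 0.4146]
orientation: [-3.056, -0.716, 0.005]
force: [-0.4, -0.5, -1.4]
opening: 0.0505
gripper_force: 8.4
```

Emit:
drive_tool(moves=[50, 0, 0, 0, 0, 0, 0, 50, 0, 0, 0, 0, 0, 0])

```text
t: 7.95
tool_pos: [0.5426, -0.1046, 0.416]
orientation: [-3.06, -0.71, 0.003]
force: [-0.4, -1.0, -1.1]
opening: 0.0502
gripper_force: 8.4
```

```bash
python3 - <<'E'
from plant import robot
from h import *
import pickle
c=robot.read_camera("wrist");s=robot.read_state();pickle.dump((c,s),open("w4.pkl","wb"))
R,p=tcp(s);print(s["t"],p,s["opening"]);cv2.imwrite("pics/w4.png",c["color"][:,:,::-1])
D=c["depth"];v,u=np.mgrid[:400,:640]
P=np.stack([(u-c["mtx"][0,2])/c["mtx"][0,0]*D,(v-c["mtx"][1,2])/c["mtx"][1,1]*D,D],-1)
W=(P-c["t"])@c["R"];m=(D>.05)&(W[...,2]>.175)&(W[...,2]<.2)&(v<200)
Q=W[m];print(len(Q),Q.mean(0))
# sphere fit, r known 21 mm
from scipy.optimize import least_squares
f=least_squares(lambda x:np.linalg.norm(Q-x,axis=1)-.021,[.6135,-.07,.175],loss="soft_l1",f_scale=.001)
print(f.x,abs(f.fun).mean(),"tool",(R.T@(f.x-p)*1e3).round(1))
E
```

```text
8.0 [ 0.54256732 -0.10489025  0.4163039 ] 0.05062283948015624
3235 [ 0.61350806 -0.0718099   0.18898242]
[ 0.61345659 -0.07199797  0.17541584] 0.00039258578903785094 tool [ 78.5   1.8 240.8]
```

View pics/w4.png

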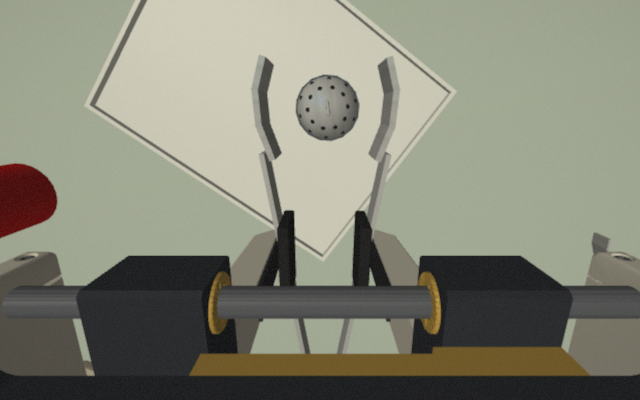

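The ball (327,107) sits between the open jaws, at tool (78.5, 1.8) against a jaw centre of (77.5, 0.8). I descend 61.5 mm.

Emit:
drive_tool(moves=[50, 1, 1, 8, 0, 0, 0, 50, 0, 0, 12, 0, 0, 0, 50, 0, 0, 12, 0, 0, 0, 50, 0, 0, 12, 0, 0, 0, 50, 0, 0, 9, 0, 0, 0, 50, 0, 0, 5, 0, 0, 0, 50, 0, 0, 3, 0, 0, 0, 50, 0, 0, 0, 0, 0, 0])

```text
t: 8.8
tool_pos: [0.5442, -0.1042, 0.356]
orientation: [-3.06, -0.711, 0.001]
force: [-0.0, 0.6, -0.6]
opening: 0.0502
gripper_force: 8.4
```

Emit:
drive_tool(moves=[50, 0, 0, 0, 0, 0, 0, 50, 0, 0, 0, 0, 0, 0])

```text
t: 9.0
tool_pos: [0.5444, -0.1043, 0.3569]
orientation: [3.06, 0.711, 0.001]
force: [0.1, 0.4, -1.4]
opening: 0.0502
gripper_force: 8.4
```

```bash
cat >> h.py <<'E'
def ballpos(c,s,zlo,zhi):
    "ball (r 21 mm) by sphere fit to depth, tool frame z band in mm; returns world, tool mm"
    from scipy.optimize import least_squares
    R,p=tcp(s);D=c["depth"];v,u=np.mgrid[:400,:640];K=c["mtx"]
    P=np.stack([(u-K[0,2])/K[0,0]*D,(v-K[1,2])/K[1,1]*D,D],-1);W=(P-c["t"])@c["R"];T=(W-p)@R*1e3
    m=(D>.05)&(T[...,2]>zlo)&(T[...,2]<zhi)&(abs(T[...,1])<15)&(T[...,0]>55)&(T[...,0]<100)
    Q=W[m];f=least_squares(lambda x:np.linalg.norm(Q-x,axis=1)-.021,Q.mean(0)-[0,0,.014],loss="soft_l1",f_scale=.001)
    return len(Q),f.x.round(4),(R.T@(f.x-p)*1e3).round(1),abs(f.fun).mean()
E
python3 - <<'E'
from plant import robot
from h import *
c=robot.read_camera("wrist");s=robot.read_state()
print(s["t"],s["tool_pos"],s["opening"],s["force"],ballpos(c,s,150,178))
E
```

```text
9.05 [ 0.54443063 -0.10432209  0.35686721] 0.05009168929478892 [-0.17662586 -0.20108872 -1.32724167] (4796, array([ 0.6135, -0.0719,  0.1754]), array([ 76.2,   1.2, 181.5]), np.float64(0.0004953406021518844))
```

Emit:
drive_tool(moves=[50, -1, 0.5, 2.5, 0, 0, 0, 50, 0, 0, 0, 0, 0, 0, 47, 0, 0, 0, 0, 0, 0, 44, 0, 0, 0, 0, 0, 0, 41, 0, 0, 0, 0, 0, 0, 38, 0, 0, 0, 0, 0, 0, 34, 0, 0, 0, 0, 0, 0, 34, 0, 0, 0, 0, 0, 0], grip_force=28)

```text
t: 9.85
tool_pos: [0.5436, -0.1052, 0.3538]
orientation: [3.06, 0.711, 0.0]
force: [0.7, 0.6, -0.8]
opening: 0.039
gripper_force: 27.9
```

Emit:
drive_tool(moves=[34, 0, 0, 0, 0, 0, 0, 34, 0, 0, 0, 0, 0, 0, 34, 0, 0, 0, 0, 0, 0, 34, 0, 0, 0, 0, 0, 0])

```text
t: 10.25
tool_pos: [0.5436, -0.1052, 0.3537]
orientation: [3.06, 0.711, 0.0]
force: [0.3, -0.4, -0.6]
opening: 0.0384
gripper_force: 27.9
```

```bash
python3 - <<'E'
from plant import robot
from h import *
c=robot.read_camera("wrist");s=robot.read_state();cv2.imwrite("pics/w5.png",c["color"][:,:,::-1])
print(s["t"],s["tool_pos"],s["opening"],s["gripper_force"],s["force"],ballpos(c,s,150,178))
E
```

```text
10.3 [ 0.54357386 -0.10520072  0.35374046] 0.03816816288124144 27.859156052581966 [-0.10658133 -0.41747723 -0.89208434] (5331, array([ 0.6134, -0.0717,  0.1754]), array([ 77.4,   0.7, 178.3]), np.float64(0.0004960168396539363))
```

View pics/w5.png

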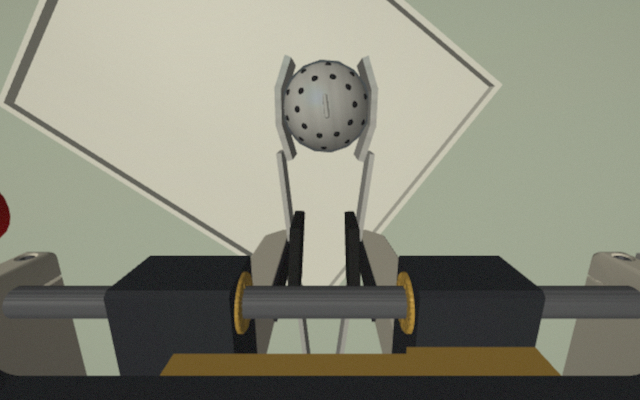

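The jaws are closed on the ball at (326,106), opening steady at 38 mm. Now I lift gently.

Emit:
drive_tool(moves=[34, 0, 0, -3, 0, 0, 0, 34, 0, 0, -6, 0, 0, 0, 34, 0, 0, -10, 0, 0, 0, 34, 0, 0, -12, 0, 0, 0, 34, 0, 0, -12, 0, 0, 0, 34, 0, 0, -12, 0, 0, 0, 34, 0, 0, -10, 0, 0, 0, 34, 0, 0, -5, 0, 0, 0])

```text
t: 11.1
tool_pos: [0.5438, -0.1052, 0.4256]
orientation: [3.059, 0.711, 0.003]
force: [-0.6, -0.0, -1.0]
opening: 0.0384
gripper_force: 27.9
```

```bash
python3 - <<'E'
from plant import robot
from h import *
c=robot.read_camera("wrist");s=robot.read_state()
print(s["t"],s["tool_pos"],s["opening"],s["gripper_force"],s["force"],ballpos(c,s,150,178))
E
```

```text
11.15 [ 0.54383904 -0.10525305  0.42584536] 0.03807544239780965 27.85249882377684 [-0.12020835  0.0415729  -0.17315223] (5031, array([ 0.6139, -0.0718,  0.2461]), array([ 77.3,   0.6, 179.9]), np.float64(0.0004956779025092706))
```

Emit:
drive_tool(moves=[34, 1.5, -10, 0, 0, 0, 0, 34, 3, -20, 0, 0, 0, 0, 34, 4.5, -30, 0, 0, 0, 0, 34, 5, -34, 0, 0, 0, 0, 34, 5, -34, 0, 0, 0, 0, 34, 5, -34, 0, 0, 0, 0, 34, 5, -34, 0, 0, 0, 0, 34, 5, -34, 0, 0, 0, 0])

```text
t: 11.95
tool_pos: [0.4715, 0.1179, 0.4228]
orientation: [-3.06, -0.711, 0.002]
force: [0.5, -0.1, -2.3]
opening: 0.0385
gripper_force: 27.8
```

Emit:
drive_tool(moves=[34, 5, -34, 0, 0, 0, 0, 34, 5, -34, 0, 0, 0, 0, 34, 5, -34, 0, 0, 0, 0, 34, 5, -34, 0, 0, 0, 0, 34, 5, -34, 0, 0, 0, 0, 34, 4, -27, 0, 0, 0, 0, 34, 2, -14, 0, 0, 0, 0, 34, 1, -6, 0, 0, 0, 0])

```text
t: 12.75
tool_pos: [0.4049, 0.3262, 0.423]
orientation: [3.059, 0.714, -0.002]
force: [-1.0, -0.4, -1.5]
opening: 0.0386
gripper_force: 27.9
```

Emit:
drive_tool(moves=[34, 0, 0, 0, 0, 0, 0, 34, 0, 0, 0, 0, 0, 0, 34, 0, 0, 0, 0, 0, 0])

```text
t: 13.05
tool_pos: [0.4062, 0.3242, 0.4237]
orientation: [3.06, 0.709, 0.0]
force: [-0.1, -0.1, -0.8]
opening: 0.0384
gripper_force: 27.9
```

```bash
python3 - <<'E'
from plant import robot
from h import *
import pickle
c=robot.read_camera("wrist");t=robot.read_camera("top");d=robot.read_camera("side");s=robot.read_state()
pickle.dump((c,t,d,s),open("w6.pkl","wb"))
print(s["t"],s["tool_pos"],s["q"],s["opening"],s["force"],ballpos(c,s,150,178))
D=c["depth"];v,u=np.mgrid[:400,:640];K=c["mtx"]
W=(np.stack([(u-K[0,2])/K[0,0]*D,(v-K[1,2])/K[1,1]*D,D],-1)-c["t"])@c["R"]
m=(D>.05)&(abs(W[...,2]-.09)<.004)&(np.hypot(W[...,0]-.4774,W[...,1]-.3593)<.055)
Q=W[m][:,:2].astype(np.float32)
print(len(Q),cv2.minEnclosingCircle(Q))
cv2.imwrite("pics/w6.png",np.hstack([cv2.resize(c["color"][:,:,::-1],(480,300)),t["color"][150:300,100:260,::-1].repeat(2,0).repeat(2,1)]))
E
```

```text
13.2 [0.4061256  0.32448446 0.42382623] [ 5.75505681e-01 -9.51740418e-02  1.68178973e+00 -1.14745416e-04
  1.55482665e+00  1.69098410e+00] 0.03860728775622615 [-0.53271647 -0.79949077 -1.07710712] (5043, array([0.4761, 0.3576, 0.2441]), array([ 77.4,   1. , 179.7]), np.float64(0.000500721476891275))
0 ((0.0, 0.0), 0.0)
```

View pics/w6.png

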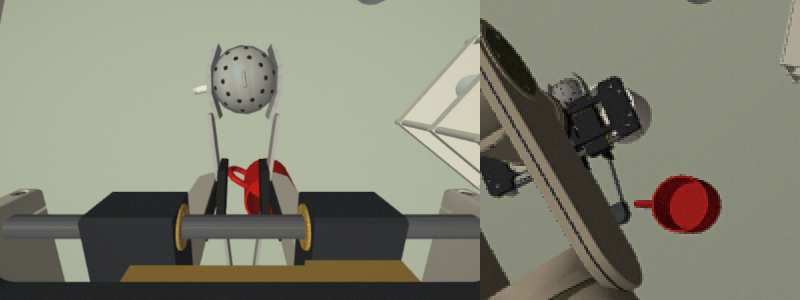

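The ball is held (wrist view at (245,80)) directly above the mug, which it hides apart from the handle at (200,90). I refine the rim centre from the first pictures.

```bash
python3 - <<'E'
from h import *
import pickle
d=pickle.load(open("d0.pkl","rb"))
for n in("top","side"):
    c=d[n];D=c["depth"];v,u=np.mgrid[:400,:640];K=c["mtx"]
    W=(np.stack([(u-K[0,2])/K[0,0]*D,(v-K[1,2])/K[1,1]*D,D],-1)-c["t"])@c["R"]
    m=(D>.05)&(abs(W[...,2]-.09)<.004)&(np.hypot(W[...,0]-.477,W[...,1]-.359)<.048)
    Q=W[m][:,:2].astype(np.float32)
    A=np.c_[2*Q,np.ones(len(Q))];x=np.linalg.lstsq(A,(Q**2).sum(1),rcond=None)[0]
    print(n,len(Q),x[:2],np.sqrt(x[2]+x[0]**2+x[1]**2),cv2.minEnclosingCircle(Q))
E
```

```text
top 113 [0.47980352 0.36048622] 0.0397256354315437 ((0.48024895787239075, 0.3607495427131653), 0.042769867926836014)
side 41 [0.47841606 0.35460074] 0.039680200017528644 ((0.4788731634616852, 0.35525989532470703), 0.043766580522060394)
```

Emit:
drive_tool(moves=[34, 1.5, 0, 5, 0, 0, 0, 34, 1.5, 0.5, 12, 0, 0, 0, 34, 0, 0, 18, 0, 0, 0, 34, 0, 0, 18, 0, 0, 0, 34, 0, 0, 16, 0, 0, 0, 34, 0, 0, 11, 0, 0, 0, 34, 0, 0, 6, 0, 0, 0, 34, 0, 0, 3, 0, 0, 0])

```text
t: 14.0
tool_pos: [0.4086, 0.326, 0.3341]
orientation: [3.06, 0.711, -0.001]
force: [0.0, 0.2, -2.1]
opening: 0.0384
gripper_force: 27.9
```

Emit:
drive_tool(moves=[34, 0, 0, 0, 0, 0, 0, 34, 0, 0, 0, 0, 0, 0, 34, 0, 0, 0, 0, 0, 0, 34, 0, 0, 0, 0, 0, 0, 34, 0, 0, 0, 0, 0, 0, 34, 0, 0, 0, 0, 0, 0])

```text
t: 14.6
tool_pos: [0.4087, 0.326, 0.3349]
orientation: [-3.06, -0.711, -0.0]
force: [0.2, 0.7, -1.6]
opening: 0.0381
gripper_force: 27.9
```

```bash
python3 - <<'E'
from plant import robot
from h import *
c=robot.read_camera("wrist");d=robot.read_camera("side");s=robot.read_state()
print(s["t"],s["tool_pos"],s["opening"],s["force"],abs(s["dq"]).max(),ballpos(c,s,150,178))
cv2.imwrite("pics/w7.png",np.hstack([cv2.resize(c["color"][:,:,::-1],(480,300)),cv2.resize(d["color"][100:250,180:340,::-1],(320,300),interpolation=2)]))
E
```

```text
14.7 [0.40866967 0.32600973 0.33478626] 0.03860074117100353 [-0.98894404  0.2993575  -1.32260569] 0.0028911769554633374 (5103, array([0.4785, 0.3597, 0.1553]), array([ 77.5,   0.6, 179.5]), np.float64(0.0004942834134405503))
```

View pics/w7.png

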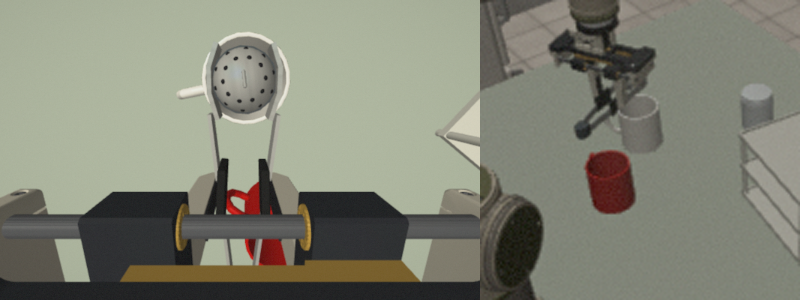

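The wrist view shows the ball at (246,77) inside the rim circle, centred at about (246,78). The ball's underside is about 44 mm above the rim, the arm is still and the mug is undisturbed. Handing in.

```bash
python3 -c "
from plant import robot
print(robot.close_job())"
```

```text
the job is handed in; nothing more can be done
None
```

I handed the job in at about 14.7 s of the 48 s allowed. The tongs are in the gripper with the ball still between the jaws, centred to about 2 mm over the white mug and about 44 mm above its rim; the mug, shaker, magnet and tin were not touched.

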